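# Nest the red pointed parts tray in its black mate

### The job

On the garage bench, lift the red parts tray by its middle rib, turn it until its pointed nose faces the same way as the nose of the black pointed tray, and nest it inside that tray so that it sits fully down and level on the black tray's floor; then let go. Do not push the black pointed tray across the bench, and leave the blue tray and the black oblong tray where they are.

Things in the scene. Friction and masses are not known exactly. Their poses are not given: they have to be found in the camera images.
- red_tray_center (a point): Red plastic tray, loose, under 0.35 kg: square back, parallel sides, blunt pointed nose. Rim 143 long (x) x 105 mm wide, 34 mm high; flared, foot 112 x 74. Its handle is a solid upright rib in the middle, 16 mm thick (y), 80 mm long (x), top 76 mm above the underside: pinch its thickness from above, clear of the rim. This point: mid-rib, 38 mm above the underside; x along rib to nose, z up.
- black_pointed: Black steel tray, bright rim, loose, 0.7 kg, same pointed outline, larger: rim 152 long (x) x 114 mm wide, 29 mm high; floor 3 mm thick, 122 x 84 inside, walls flared: the red foot has 5 mm spare all round when seated, 15 at the mouth. Origin under the floor, 71 mm from the rim's back, 81 from its nose; x to nose, z up. Nested, red's point is 41 mm above this origin, x axes the same way.
- black_oblong: Bystander: black steel tray with bright rim, loose, plain rectangle 142 x 102 mm, 29 mm high. Origin under the centre of its floor, x along its length. Not to be used or moved.
- blue_tray_center (a point): Bystander: blue plastic parts tray, loose, plain rectangle 133 x 93 mm at the rim, with a rib like the red tray's, 76 mm high. This point is in the middle of the rib, 38 mm above the underside, x along the rib. To be left alone.
Not all that is in view belongs to the job. What is meant by the part that bears red_tray_center is not turquoise, and is the smaller of those in its own colour.

How it is judged:
At the end, for the whole second after the job is handed in: The red tray sits nested in the black pointed tray, released: its centre within 12 mm of over the black tray's origin, within 11 degrees of the same heading, level within 4.5 degrees and down on the floor within 4 mm; the black pointed tray is still flat on the bench within 30 mm of where it began (horizontal distance between red_tray_center and black_pointed below 0.012 m and z of red_tray_center in the frame of black_pointed between 0.036 and 0.045 m and angle between the x axis of red_tray_center and the x axis of black_pointed, either way round below 0.2 rad and angle between each of red_tray_center, black_pointed's own z axis and vertical below 0.08 rad and height (world z) of black_pointed below 0.01 m and distance of black_pointed from where it was at the start of the episode below 0.03 m); the robot touches nothing.
It fails at once if the blue tray was moved more than 25 mm (distance of blue_tray_center from where it was at the start of the episode above 0.025 m).
It fails at once if the black oblong tray was moved more than 25 mm (distance of black_oblong from where it was at the start of the episode above 0.025 m).
It also fails if it takes over 42 s, if anything falls off the work surface, if the arm or the gripper's body presses on something with over 40 N, if the wrist force passes 120 N, or if a joint passes its speed limit or range.

### The arm

A 7-joint arm with a two-finger parallel gripper is mounted at the origin on the work surface. World frame = base frame: x ahead of the robot, y to its left, z up, the work surface at z = 0. Lengths are in m, angles in rad, forces in N, time in s.
With the tool pointing down it reaches from about 0.425 to 0.875 m from the base axis. Payload 8.4 kg.
Tool frame: the origin (TCP) lies at the very end of the fingers, on their centre line; the grasp point (between the pads) lies env.pinch_z behind it (env.pinch_z is the distance from the TCP to the grasp point, in m); z points along the fingers, y is the line along which they close (so a half turn about z gives the same grasp; the last joint's range is limited). The gripper opens to 85 mm and grips with 20 to 120 N. Pads are 22 mm wide; open, the fingers measure 114 mm over their backs; the gripper's body (76 mm by 85 mm) begins 54 mm behind the grasp point. The pads swing forward as they close: fully open they stand 13 mm farther back than shut.
Start: joints at [-1.319, 0.333, 0.04, 1.465, -0.013, 1.343, -0.059], TCP at [0.223, 0.61, 0.231] pointing down, gripper open.
Joint ranges: [-2.58, 2.58], [-0.38, 2.09], [-1.3, 1.39], [0.25, 2.4], [-1.5, 4.64], [0.08, 2.09], [-2.65, 2.65]. Speed limits (rad/s): [2.22, 2.22, 2.79, 2.79, 3.14, 3.14, 3.14].

### API

Orientations are given as a unit quaternion [x, y, z, w].
In Python, from station import env gives the robot as it stands. The module is installed in compiled form; this text tells all that it offers.
- The arm moves only by the tool move_arm, never from a script. Its argument "steps" is a list of rows, each a list of 7 numbers: the shift along the tool's x, y, z in mm, then the turn, a rotation vector about the tool's x, y, z in rad, then the finger opening in mm, from 0 to 85.4. In form: [[tx, ty, tz, wx, wy, wz, jaw], ...]. A call has 1 to 8 rows; each row shifts and turns the commanded pose from where the row before left it, along the tool's axes as they then stand; what a row does not reach is not made up. A row lasts 1/12 s, in which the tool goes at most 41.7 mm and 7.16 degrees, less where a joint would pass 70% of its speed; a pose out of reach is approached as far as the arm can. A call with a gripper value outside its range is refused whole. The fingers move at their own pace and stop on an object; the grip force is fixed at half the most. Time passes only in rows, so rows that do not move let the fingers close. It gives the time, the measured TCP pose, the force, the opening and the grip force at its end, in the units of the state.
- env.state(): the state, without advancing time (a new reading comes with each control period).
- env.capture(name): name is "scene" or "side" or "wrist"; returns a dict with "image" (384x512x3 uint8, blue, green, red), "camera_matrix" (3x3 intrinsics, pixels), "R" (3x3) and "t" (3): a world point X has camera coordinates R X + t. Camera axes: x right, y down, z forward; pixel columns grow to the right and rows downward; lengths in m; the calibration is good to about 2 mm. A picture is of the moment at which its call begins. There is no depth.
- env.hand_in(): hands the job in; it is judged then, once.
Trained networks look in a picture, given as the dict that the camera call returned (one of the last four; its "shot" number tells which), for a name from the list of things; names that differ only in an ending like _2 or _b are one class to them, and where a whole thing is asked for, a point or a joint stands for the part that bears it (a point fixed in the world has none). Each returns a list of dicts, best first, with "p" (0 to 1); they miss things now and then, are a little off and sometimes report something else, mostly with a low value. They report only what shows in the picture. A call takes as long as a camera call. They do not tell look-alikes from the thing itself.
- env.trace(picture, name): "mask" (384x512 bool, what is visible of it).
- env.spot_point(picture, name): "position" ([x, y, z] in m, in the coordinates of the camera as it stood for that picture, good to about 4 mm: a listed point, or the origin of a listed thing).
The state is a dict: "t": time; "joint_positions": joint angles; "joint_velocities": joint speeds; "joint_torque": joint torques, N m; "ee_pos": TCP position; "tool_rot": TCP orientation; "contact_force": force on the tool from outside, world axes, zero at the start; "wrist_torque": the same for the moment, N m; "gripper_width": finger opening in m; "grasp_force": force on a finger pad.
Only numpy, scipy, OpenCV 4.12 (cv2) and the standard library are available. Lean on these libraries where they do the work, as an engineer would, in place of code of your own. Each camera call takes 0.05 s, during which the arm holds its last target. There are 200 camera calls.

## Working session

There is one attempt and no reset: what is moved stays moved. The work goes in short steps, Python scripts to look and compute and a tool call to move; the robot and the scene stay as the last step left them, time stands still between calls to the robot, and variables do not carry over. Pictures are saved under pics/ and viewed, at most 10 in all, crops included, and the job is handed in when it is done.

Besides the shell and the picture viewer there is one more tool, called after "Request:" in YAML: its name, and indented under it one key for each argument. move_arm: Moves the arm, as the interface text tells. Its arguments: {"type":"object","properties":{"steps":{"type":"array"}},"required":["steps"]}

```bash
mkdir -p pics
cat > h.py <<'E'
from station import env
import numpy as np, cv2
def w(c,p): return c["R"].T@(np.array(p)-c["t"])
def spots(c,names):
    K=c["camera_matrix"]
    for n in names:
        for d in env.spot_point(c,n)[:4]:
            p=np.array(d["position"]);u=K@p;print(n,round(d["p"],2),w(c,p).round(3),(u[:2]/u[2]).round())
E
python3 - <<'E'
from h import *
ims=[]
for n in("scene","side"):
    c=env.capture(n);ims.append(c["image"]);print(n)
    spots(c,["red_tray_center","black_pointed","black_oblong","blue_tray_center"])
cv2.imwrite("pics/a.png",cv2.resize(np.vstack(ims),(400,600)));
cv2.imwrite("pics/scene.png",cv2.resize(ims[0],(800,600)));cv2.imwrite("pics/side.png",cv2.resize(ims[1],(800,600)))
s=env.state();print(s,env.pinch_z)
E
```

```text
scene
red_tray_center 0.92 [ 0.432 -0.524  0.052] [105. 176.]
red_tray_center 0.91 [ 0.416 -0.291  0.039] [196. 186.]
red_tray_center 0.57 [ 0.213 -0.376  0.039] [190. 138.]
black_pointed 0.56 [0.631 0.118 0.002] [361. 295.]
black_oblong 0.76 [ 0.403  0.261 -0.001] [420. 224.]
blue_tray_center 0.93 [ 0.604 -0.137  0.037] [239. 255.]
side
red_tray_center 0.83 [ 0.418 -0.283  0.038] [250. 251.]
red_tray_center 0.67 [ 0.43  -0.527  0.049] [267. 357.]
red_tray_center 0.57 [ 0.217 -0.377  0.04 ] [154. 293.]
black_pointed 0.61 [0.63  0.117 0.003] [309. 155.]
black_pointed 0.25 [0.409 0.261 0.003] [238. 134.]
black_oblong 0.62 [0.409 0.261 0.002] [238. 135.]
blue_tray_center 0.89 [ 0.608 -0.136  0.037] [320. 202.]
{'t': 0.5, 'joint_positions': array([-1.31920142,  0.33321808,  0.03993525,  1.46544695, -0.013441  ,
        1.34328107, -0.05848906]), 'joint_velocities': array([ 0.00112414, -0.00058552, -0.00012648,  0.00178409, -0.00016696,
       -0.00072643, -0.00147669]), 'joint_torque': array([-2.89143463e-03, -6.57738376e+01,  1.36051096e+00, -4.05507767e+01,
        1.65187439e-02,  3.80528800e-03,  8.01880537e-05]), 'ee_pos': array([0.22337371, 0.61036668, 0.23127366]), 'tool_rot': array([ 1.74530442e-01,  9.84651777e-01, -4.12659954e-05, -2.25653244e-05]), 'contact_force': array([-0.51586254, -0.24701822, -0.75397539]), 'wrist_torque': array([-0.00082334, -0.04379129, -0.02240467]), 'grasp_force': 0.0, 'gripper_width': 0.08564655950975555} 0.0187
```

View pics/scene.png

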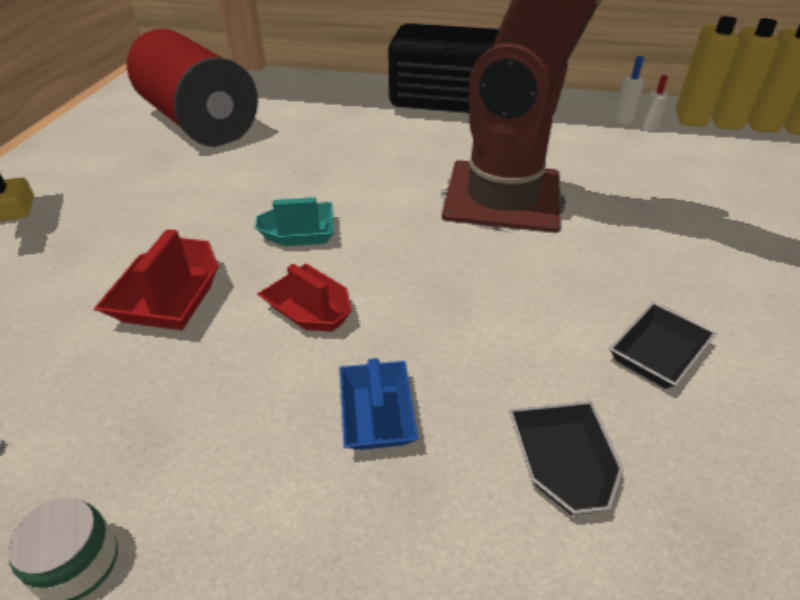

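View pics/side.png

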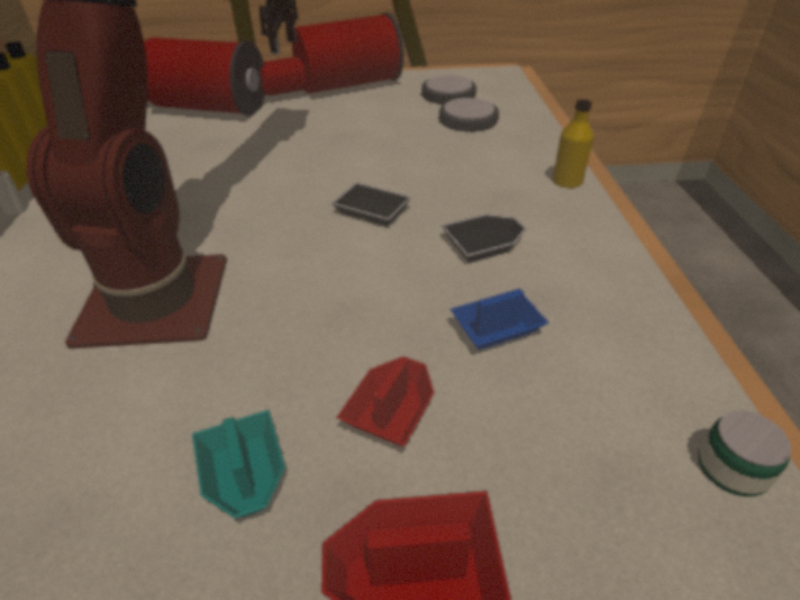

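Red candidates in the scene image (512x384 px): the large red tray at (105,176) and the small red tray at (196,186). There is also a turquoise tray at (190,138). The small red one fits, being the smaller of the reds and not turquoise. The target is the black pointed tray at (361,295). I'll confirm it in a crop and fit the headings.

```bash
cat >> h.py <<'E'
from scipy.optimize import minimize
def outl(b,n,hw,s,bl): return np.array([[-b,-hw],[-b,hw],[s,hw],[n,bl],[n,-bl],[s,-hw]])
RED=lambda s,bl:[(outl(.0665,.0765,.0525,s,bl),.034),(outl(.051,.061,.037,s*.8,bl*.7),0),(np.array([[-.04,-.008],[.04,-.008],[.04,.008],[-.04,.008]]),.076)]
BLK=lambda s,bl:[(outl(.071,.081,.057,s,bl),.029),(outl(.058,.067,.044,s*.8,bl*.7),0)]
def render(c,M,x,y,a,rib=True):
    R=np.array([[np.cos(a),-np.sin(a)],[np.sin(a),np.cos(a)]]);im=np.zeros((384,512),np.uint8)
    def pr(P):
        q=(c["R"]@P.T).T+c["t"];q=(c["camera_matrix"]@q.T).T;return q[:,:2]/q[:,2:]
    L=[pr(np.c_[(R@o.T).T+[x,y],np.full(len(o),z)]) for o,z in M]
    hs=[np.vstack(L[:2])]
    if len(M)>2:
        f=pr(np.c_[(R@M[2][0].T).T+[x,y],np.zeros(4)]);hs.append(np.vstack([L[2],f]))
    for h in hs: cv2.fillConvexPoly(im,cv2.convexHull((h*16).astype(np.float32)).round().astype(np.int32),1,shift=4)
    return im>0
def fit(views,M,x,y,angs):
    # views: list of (capture, mask)
    def cost(p):
        s=0
        for c,m in views:
            r=render(c,M(p[3]/10,p[4]/10),p[0]/10,p[1]/10,p[2]);s+=1-(r&m).sum()/max(1,(r|m).sum())
        return s/len(views)
    best=[]
    for a in angs:
        p0=np.array([x*10,y*10,a,.35,.2]);S=np.vstack([p0]+[p0+d for d in np.diag([.1,.1,.25,.15,.1])])
        r=minimize(cost,p0,method="Nelder-Mead",options=dict(initial_simplex=S,maxiter=250));best.append((r.fun,(r.x*[.1,.1,1,.1,.1]).round(4)))
    best.sort(key=lambda t:t[0]);return best
def near(c,name,P):
    q=c["camera_matrix"]@(c["R"]@np.array(P)+c["t"]);q=q[:2]/q[2];b=None
    for d in env.trace(c,name):
        ys,xs=np.nonzero(d["mask"])
        if len(xs) and np.hypot(xs.mean()-q[0],ys.mean()-q[1])<18: return d["mask"]
E
python3 - <<'E'
from h import *
cs=[env.capture(n) for n in("scene","side")]
for n,M,P in(("red_tray_center",RED,(.417,-.287,.03)),("black_pointed",BLK,(.63,.118,.015))):
    v=[(c,near(c,n,P)) for c in cs]; v=[(c,m) for c,m in v if m is not None];print(n,len(v),[m.sum() for c,m in v])
    for b in fit(v,M,P[0],P[1],np.arange(0,6.28,.785))[:4]: print(b)
a=cs[0]["image"][120:225,50:260];b=cs[0]["image"][245:340,310:410]
cv2.imwrite("pics/b.png",np.hstack([cv2.resize(a,(500,250)),cv2.resize(b,(263,250))]))
E
```

```text
red_tray_center 2 [np.int64(1552), np.int64(2249)]
(np.float64(0.05671732114039807), array([ 0.4189, -0.2843,  1.034 ,  0.0291,  0.0135]))
(np.float64(0.0592737490360189), array([ 0.4184, -0.2841,  1.0689,  0.0303,  0.012 ]))
(np.float64(0.06579298434737946), array([ 0.4187, -0.2851,  1.0289,  0.0172, -0.0198]))
(np.float64(0.13424839134524097), array([ 4.2110e-01, -2.8350e-01,  4.1753e+00,  6.2700e-02,  2.7000e-03]))
black_pointed 2 [np.int64(3649), np.int64(1048)]
(np.float64(0.053109471180546486), array([0.6338, 0.1192, 0.2981, 0.0291, 0.015 ]))
(np.float64(0.057818984372220494), array([0.6344, 0.119 , 0.3203, 0.0204, 0.0192]))
(np.float64(0.06814029376425457), array([ 0.6325,  0.1185,  6.6148,  0.0159, -0.0265]))
(np.float64(0.08479068264777179), array([0.6312, 0.1187, 0.3072, 0.0346, 0.0335]))
```

View pics/b.png

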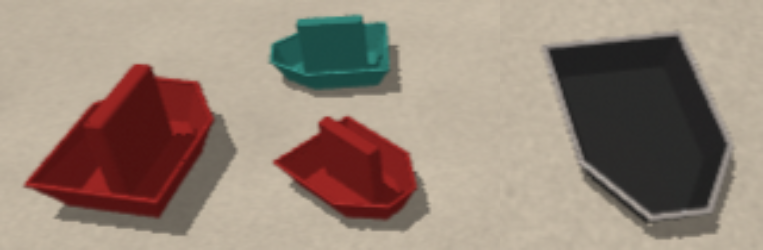

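The crop confirms it: the small red tray at crop (345,165) has a blunt nose to the lower right and a square back to the upper left, heading about 1.04 rad. The black tray's nose points down, heading about 0.30 rad. I'm swinging over on an arc at 0.23 m height.

Request:
move_arm:
  steps:
    - [-40,-5,0,0,0,0.0625,85]
    - [-40,-5,0,0,0,0.0625,85]
    - [-40,-5,0,0,0,0.0625,85]
    - [-40,-5,0,0,0,0.0625,85]
    - [-40,-5,0,0,0,0.0625,85]
    - [-40,-5,0,0,0,0.0625,85]
    - [-40,-5,0,0,0,0.0625,85]
    - [-40,-5,0,0,0,0.0625,85]

```text
t: 1.47
ee_pos: [0.4701, 0.4048, 0.2314]
tool_rot: [0.414, 0.91, 0.0, 0.0]
contact_force: [0.3, 0.4, 0.1]
gripper_width: 0.0849
grasp_force: 0.0
```

Request:
move_arm:
  steps:
    - [-40,-5,0,0,0,0.0625,85]
    - [-40,-5,0,0,0,0.0625,85]
    - [-40,-5,0,0,0,0.0625,85]
    - [-40,-5,0,0,0,0.0625,85]
    - [-40,-5,0,0,0,0.0625,85]
    - [-40,-5,0,0,0,0.0625,85]
    - [-40,-5,0,0,0,0.0625,85]
    - [-40,-5,0,0,0,0.0625,85]

```text
t: 2.13
ee_pos: [0.5867, 0.1076, 0.2315]
tool_rot: [0.626, 0.78, 0.0, 0.0]
contact_force: [0.8, 0.6, -0.3]
gripper_width: 0.0848
grasp_force: 0.0
```

Request:
move_arm:
  steps:
    - [-36,-5,0,0,0,0.0625,85]
    - [-36,-5,0,0,0,0.0625,85]
    - [-36,-5,0,0,0,0.0625,85]
    - [-36,-5,0,0,0,0.0625,85]
    - [-36,-5,0,0,0,0.0625,85]
    - [-36,-5,0,0,0,0.0625,85]
    - [0,0,0,0,0,0,85]
    - [0,0,0,0,0,0,85]

```text
t: 2.8
ee_pos: [0.5695, -0.1096, 0.2318]
tool_rot: [0.761, 0.648, 0.0, 0.0]
contact_force: [0.4, 1.4, 0.4]
gripper_width: 0.0852
grasp_force: 0.0
```

```bash
cat >> h.py <<'E'
from scipy.spatial.transform import Rotation as Ro
def delta(goal,ypsi):
    s=env.state();R=Ro.from_quat(s["tool_rot"]).as_matrix();y=np.array([np.cos(ypsi),np.sin(ypsi),0]);z=np.array([0,0,-1.])
    G=np.c_[np.cross(y,z),y,z];print("mm",(R.T@(np.array(goal)-s["ee_pos"])*1000).round(1),"rot",Ro.from_matrix(R.T@G).as_rotvec().round(4),"now",s["ee_pos"].round(4))
E
python3 - <<'E'
from h import *
delta([.419,-.284,.2],1.04-np.pi/2)
E
```

```text
mm [-196.1 -120.8   31.7] rot [0.0007 0.     0.3709] now [ 0.5695 -0.1096  0.2318]
```

Request:
move_arm:
  steps:
    - [-33,-20,5,0,0,0,85]
    - [-33,-20,5,0,0,0,85]
    - [-33,-20,5,0,0,0,85]
    - [-33,-20,5,0,0,0,85]
    - [-32,-20,5,0,0,0,85]
    - [-32,-20,5,0,0,0,85]
    - [0,0,0,0,0,0.123,85]
    - [0,0,0,0,0,0.123,85]

```text
t: 3.47
ee_pos: [0.4203, -0.2828, 0.2014]
tool_rot: [0.836, 0.549, 0.0, -0.0]
contact_force: [0.2, 0.6, 0.1]
gripper_width: 0.0851
grasp_force: 0.0
```

Request:
move_arm:
  steps:
    - [0,0,0,0,0,0.123,85]
    - [0,0,0,0,0,0,85]
    - [0,0,0,0,0,0,85]

```text
t: 3.72
ee_pos: [0.422, -0.281, 0.2014]
tool_rot: [0.865, 0.502, 0.0, 0.0]
contact_force: [0.1, 0.4, -0.3]
gripper_width: 0.0853
grasp_force: 0.0
```

Run:
```python
from h import *
c=env.capture("wrist");spots(c,["red_tray_center"])
m=near(c,"red_tray_center",(.419,-.284,.03))
ds=env.trace(c,"red_tray_center");print([(d["p"],d["mask"].sum()) for d in ds])
if m is None and ds: m=ds[0]["mask"]
if m is not None: print(fit([(c,m)],RED,.419,-.284,[.95,1.04,1.13]))
delta([.419,-.284,.043],1.04-np.pi/2)
print(w(c,[0,0,0]))
cv2.imwrite("pics/w.png",c["image"])
```

```text
red_tray_center 0.85 [ 0.211 -0.377  0.036] [144. 322.]
red_tray_center 0.81 [ 0.413 -0.292  0.035] [254. 184.]
red_tray_center 0.72 [ 0.429 -0.526  0.056] [365. 349.]
[(0.96, np.int64(5398)), (0.84, np.int64(3602)), (0.73, np.int64(12460))]
[(np.float64(0.007808142777467886), array([ 0.4152, -0.2866,  1.0426,  0.0308,  0.0189])), (np.float64(0.007887189292543062), array([ 0.4152, -0.2866,  1.0424,  0.0307,  0.0189])), (np.float64(0.008286852589641458), array([ 0.4152, -0.2867,  1.0412,  0.0309,  0.0187]))]
mm [ -3.4  -1.  158.4] rot [0.     0.0001 0.0102] now [ 0.4216 -0.2815  0.2014]
[ 0.46174484 -0.20903328  0.34303387]
```

View pics/w.png

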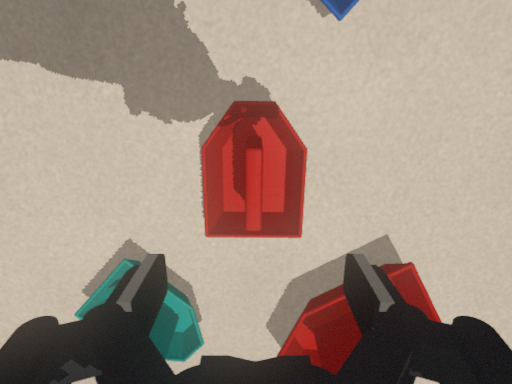

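Small red tray at (255,170) px, nose up and rib vertical, with the pads straddling it. The fit overlaps 99% and gives (0.415, -0.287), heading 1.04. Next is descend and grip.

Request:
move_arm:
  steps:
    - [-7.5,-3,30,0,0,0.01,85]
    - [0,0,30,0,0,0,85]
    - [0,0,30,0,0,0,85]
    - [0,0,25,0,0,0,85]
    - [0,0,25,0,0,0,85]
    - [0,0,18,0,0,0,85]
    - [0,0,0,0,0,0,85]
    - [0,0,0,0,0,0,85]

```text
t: 4.58
ee_pos: [0.4144, -0.2869, 0.0431]
tool_rot: [0.868, 0.496, -0.001, -0.001]
contact_force: [-0.5, -0.4, 0.7]
gripper_width: 0.085
grasp_force: 0.0
```

Request:
move_arm:
  steps:
    - [0,0,0,0,0,0,40]
    - [0,0,0,0,0,0,25]
    - [0,0,0,0,0,0,10]
    - [0,0,0,0,0,0,0]
    - [0,0,0,0,0,0,0]
    - [0,0,0,0,0,0,0]
    - [0,0,0,0,0,0,0]
    - [0,0,0,0,0,0,0]

```text
t: 5.25
ee_pos: [0.4154, -0.287, 0.0437]
tool_rot: [0.869, 0.496, 0.0, 0.0]
contact_force: [1.9, 0.7, 4.3]
gripper_width: 0.0151
grasp_force: 62.1
```

Request:
move_arm:
  steps:
    - [0,0,-8,0,0,0,0]
    - [0,0,-15,0,0,0,0]
    - [0,0,-25,0,0,0,0]
    - [0,0,-30,0,0,0,0]
    - [0,0,-30,0,0,0,0]
    - [0,0,-25,0,0,0,0]
    - [0,0,-15,0,0,0,0]
    - [0,0,0,0,0,0,0]

```text
t: 5.92
ee_pos: [0.4159, -0.2878, 0.1944]
tool_rot: [0.869, 0.495, 0.002, 0.001]
contact_force: [0.5, -0.8, -3.0]
gripper_width: 0.0148
grasp_force: 61.2
```

Run:
```python
from h import *
s=env.state();print(s["gripper_width"],s["grasp_force"],s["contact_force"].round(1),s["wrist_torque"].round(2))
delta([.633,.119,.2],.30-np.pi/2)
cs=[env.capture(n) for n in("wrist","side")]
spots(cs[0],["red_tray_center"]);spots(cs[1],["red_tray_center"])
cv2.imwrite("pics/l.png",cs[1]["image"])
```

```text
0.014787675430441299 61.184241771698 [ 0.5 -0.8 -3. ] [-0.09 -0.02  0.  ]
mm [460.7 -20.4  -5. ] rot [ 0.0034 -0.0028  0.7363] now [ 0.4159 -0.2878  0.1944]
red_tray_center 0.61 [ 0.428 -0.529  0.056] [373. 349.]
red_tray_center 0.77 [ 0.429 -0.524  0.052] [266. 355.]
red_tray_center 0.74 [ 0.418 -0.285  0.187] [249. 202.]
red_tray_center 0.68 [ 0.213 -0.38   0.039] [152. 295.]
```

View pics/l.png

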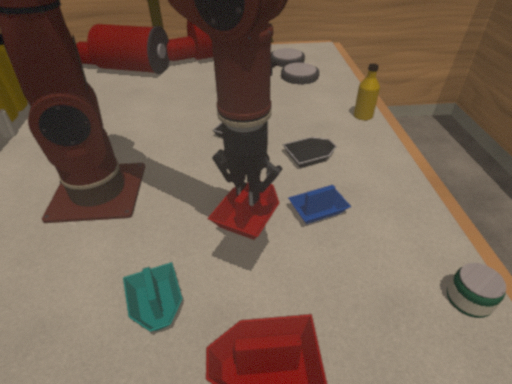

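Tray lifted, level, at (246,210) px with the grip holding. Carrying it toward the black tray, stopping short for a wrist look.

Request:
move_arm:
  steps:
    - [20,0,-2,0,0,0,0]
    - [35,-2,-2,0,0,0,0]
    - [40,-3,0,0,0,0,0]
    - [40,-3,0,0,0,0,0]
    - [40,-3,0,0,0,0,0]
    - [40,-3,0,0,0,0,0]
    - [40,-3,0,0,0,0,0]
    - [30,-3,0,0,0,0,0]

```text
t: 6.78
ee_pos: [0.543, -0.0277, 0.1934]
tool_rot: [0.868, 0.497, -0.001, -0.001]
contact_force: [1.0, -0.5, -2.6]
gripper_width: 0.0154
grasp_force: 61.0
```

Request:
move_arm:
  steps:
    - [15,0,0,0,0,0.12,0]
    - [0,0,0,0,0,0.12,0]
    - [0,0,0,0,0,0.12,0]
    - [0,0,0,0,0,0.12,0]
    - [0,0,0,0,0,0.12,0]
    - [0,0,0,0,0,0.12,0]
    - [0,0,0,0,0,0.015,0]
    - [0,0,0,0,0,0,0]

```text
t: 7.45
ee_pos: [0.5497, -0.0186, 0.194]
tool_rot: [0.988, 0.151, -0.001, 0.0]
contact_force: [-0.1, -0.4, -3.0]
gripper_width: 0.0153
grasp_force: 61.0
```

Run:
```python
from h import *
c=env.capture("wrist");spots(c,["black_pointed"])
ds=env.trace(c,"black_pointed");print([(d["p"],d["mask"].sum()) for d in ds])
m=near(c,"black_pointed",(.633,.119,.015)); im=c["image"].copy()
if m is not None:
    b=fit([(c,m)],BLK,.633,.119,[.2,.3,.4]);print(b); p=b[0][1]
    r=render(c,BLK(p[3],p[4]),*p[:3]).astype(np.uint8)
    cv2.drawContours(im,cv2.findContours(r,0,2)[0],-1,(0,255,0),1)
delta([.633,.119,.15],.30-np.pi/2)
cv2.imwrite("pics/k.png",im)
```

```text
black_pointed 0.57 [ 0.629  0.118 -0.001] [146.  48.]
[(0.75, np.int64(15925))]
mm [ 120.2 -106.5   44.9] rot [0.0001 0.0007 0.0041] now [ 0.5503 -0.0186  0.195 ]
```

View pics/k.png

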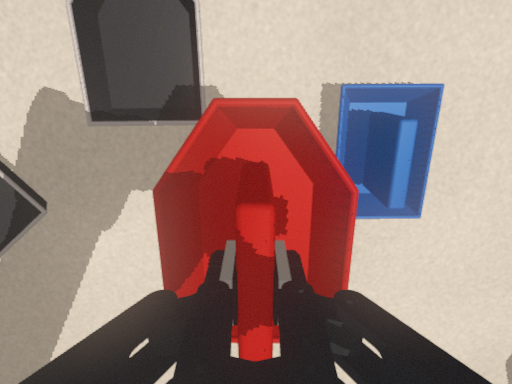

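Black tray's back edge is at (88,122)–(200,124) px, with the nose cut off at the top. Its mask was rejected only because of that offset centroid, so I'll fit it directly, clipped at the border.

Run:
```python
from h import *
c=env.capture("wrist");m=env.trace(c,"black_pointed")[0]["mask"];ys,xs=np.nonzero(m);print(xs.min(),xs.max(),ys.min(),ys.max())
F=lambda s,bl:BLK(.031,.0205)
b=fit([(c,m)],F,.633,.119,[.2,.3,.4]);print(b)
K=np.linalg.inv(c["camera_matrix"]);o=w(c,[0,0,0])
def g(u,v,z=.029):
    d=c["R"].T@(K@[u,v,1]);return (o+d*(z-o[2])/d[2])[:2]
A,B,C,D=g(88,122),g(200,124),g(70,2),g(196,2)
print(A,B,np.linalg.norm(A-B));e=A-B;print("head back",np.arctan2(-e[0],e[1]) ,"L",np.arctan2(*(C-A)[::-1]),"R",np.arctan2(*(D-B)[::-1]))
h=.3;print("origin",(A+B)/2+.071*np.array([np.cos(h),np.sin(h)]))
```

```text
66 204 0 126
[(np.float64(0.014831573655103014), array([0.6303, 0.1172, 0.3157, 0.0345, 0.0257])), (np.float64(0.014831573655103014), array([0.6303, 0.1172, 0.3157, 0.0363, 0.0326])), (np.float64(0.014832505813588082), array([0.6303, 0.1172, 0.3169, 0.0322, 0.0297]))]
[0.54831761 0.1495825 ] [0.57868831 0.04608862] 0.10785806834140102
head back 0.2854405850234597 L 0.28346194083543924 R 0.27961805515444726
origin [0.63133185 0.1188175 ]
```

Request:
move_arm:
  steps:
    - [15,-13,0,0,0,0,0]
    - [25,-23,5,0,0,0,0]
    - [28,-25,10,0,0,0,0]
    - [26,-23,15,0,0,0,0]
    - [16,-14,20,0,0,0,0]
    - [8,-8,20,0,0,0.004,0]
    - [0,0,20,0,0,0,0]
    - [0,0,0,0,0,0,0]

```text
t: 8.42
ee_pos: [0.6292, 0.119, 0.1006]
tool_rot: [0.989, 0.15, -0.003, 0.001]
contact_force: [-2.0, -0.8, -3.5]
gripper_width: 0.0149
grasp_force: 60.7
```

Run:
```python
from h import *
ims=[]
for n in("scene","side","wrist"):
    c=env.capture(n);print(n);spots(c,["red_tray_center","black_pointed"]);ims.append(c["image"])
delta([.631,.118,.0467],.30-np.pi/2)
a=cv2.resize(ims[0][220:340,290:440],(400,320));cv2.imwrite("pics/m.png",np.hstack([a,cv2.resize(ims[2],(400,320))]))
```

```text
scene
red_tray_center 0.91 [ 0.431 -0.524  0.054] [105. 175.]
red_tray_center 0.86 [ 0.212 -0.38   0.039] [188. 138.]
red_tray_center 0.58 [0.63  0.116 0.096] [370. 266.]
black_pointed 0.81 [0.632 0.122 0.   ] [363. 297.]
black_pointed 0.5 [ 0.403  0.261 -0.002] [420. 225.]
side
red_tray_center 0.97 [0.634 0.12  0.096] [313. 129.]
red_tray_center 0.56 [ 0.428 -0.526  0.052] [265. 356.]
black_pointed 0.74 [0.629 0.117 0.002] [309. 155.]
wrist
mm [-1.  -0.6 59.7] rot [-0.0003 -0.0015 -0.0025] now [0.632  0.1177 0.1064]
```

View pics/m.png

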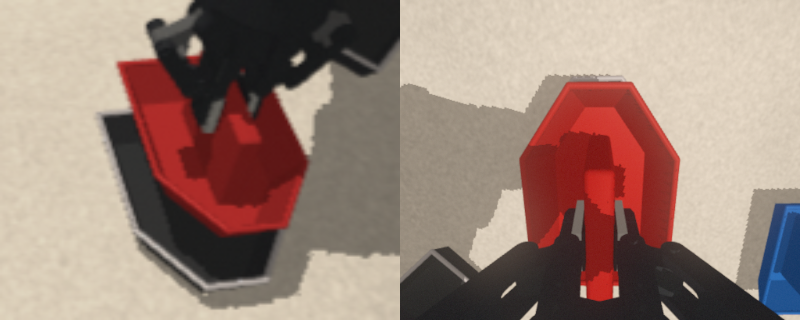

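Red sits above the black tray with both noses the same way (crop (205,290) and (220,230)), and the centres agree to about 2 mm. Lowering gently.

Request:
move_arm:
  steps:
    - [-1,-0.5,8,0,0,0,0]
    - [0,0,12,0,0,0,0]
    - [0,0,10,0,0,0,0]
    - [0,0,8,0,0,0,0]
    - [0,0,6,0,0,0,0]
    - [0,0,5,0,0,0,0]
    - [0,0,4,0,0,0,0]
    - [0,0,0,0,0,0,0]

```text
t: 9.53
ee_pos: [0.63, 0.1178, 0.0513]
tool_rot: [0.989, 0.148, -0.001, 0.0]
contact_force: [-0.2, -0.5, -2.6]
gripper_width: 0.0151
grasp_force: 61.0
```

Request:
move_arm:
  steps:
    - [0,0,2,0,0,0,0]
    - [0,0,2,0,0,0,0]
    - [0,0,1,0,0,0,0]
    - [0,0,0,0,0,0,0]

```text
t: 9.87
ee_pos: [0.6305, 0.118, 0.0473]
tool_rot: [0.989, 0.148, -0.0, -0.0]
contact_force: [-1.0, 0.6, -3.4]
gripper_width: 0.0149
grasp_force: 61.0
```

Request:
move_arm:
  steps:
    - [0,0,0.7,0,0,0,0]
    - [0,0,0.7,0,0,0,0]
    - [0,0,0,0,0,0,0]
    - [0,0,0,0,0,0,0]

```text
t: 10.2
ee_pos: [0.6307, 0.1179, 0.0468]
tool_rot: [0.989, 0.148, 0.0, -0.0]
contact_force: [-3.9, -0.7, 5.0]
gripper_width: 0.0155
grasp_force: 62.1
```

Contact at the expected seated height. Releasing, then rising straight up.

Request:
move_arm:
  steps:
    - [0,0,0,0,0,0,20]
    - [0,0,0,0,0,0,30]
    - [0,0,0,0,0,0,45]
    - [0,0,0,0,0,0,55]
    - [0,0,0,0,0,0,55]
    - [0,0,0,0,0,0,55]
    - [0,0,-10,0,0,0,55]
    - [0,0,-20,0,0,0,55]

```text
t: 10.87
ee_pos: [0.6289, 0.1177, 0.0745]
tool_rot: [0.989, 0.148, -0.002, 0.0]
contact_force: [-0.1, -0.0, 0.0]
gripper_width: 0.0548
grasp_force: 0.0
```

Request:
move_arm:
  steps:
    - [0,0,-35,0,0,0,55]
    - [0,0,-35,0,0,0,55]
    - [0,0,-35,0,0,0,55]
    - [0,0,-30,0,0,0,55]
    - [0,0,0,0,0,0,55]
    - [0,0,0,0,0,0,55]

```text
t: 11.37
ee_pos: [0.6316, 0.118, 0.2137]
tool_rot: [0.989, 0.148, 0.002, -0.0]
contact_force: [0.3, -0.0, 0.0]
gripper_width: 0.0548
grasp_force: 0.0
```

Run:
```python
from h import *
ims=[]
for n in("scene","side","wrist"):
    c=env.capture(n);print(n);spots(c,["red_tray_center","black_pointed"]);ims.append(c["image"])
s=env.state();print(s["ee_pos"],s["t"])
a=cv2.resize(ims[0][220:340,290:440],(400,320));cv2.imwrite("pics/z.png",np.hstack([a,cv2.resize(ims[2],(400,320))]))
```

```text
scene
red_tray_center 0.91 [ 0.432 -0.527  0.053] [104. 175.]
red_tray_center 0.76 [0.631 0.119 0.038] [365. 285.]
red_tray_center 0.69 [ 0.211 -0.377  0.038] [189. 138.]
side
red_tray_center 0.94 [ 0.216 -0.377  0.037] [153. 294.]
red_tray_center 0.85 [ 0.429 -0.526  0.052] [266. 356.]
red_tray_center 0.79 [0.632 0.121 0.041] [311. 144.]
black_pointed 0.83 [ 0.629  0.116 -0.   ] [309. 156.]
wrist
red_tray_center 0.89 [0.628 0.113 0.036] [259. 172.]
[0.63025852 0.11785029 0.21026354] 11.8167
```

View pics/z.png

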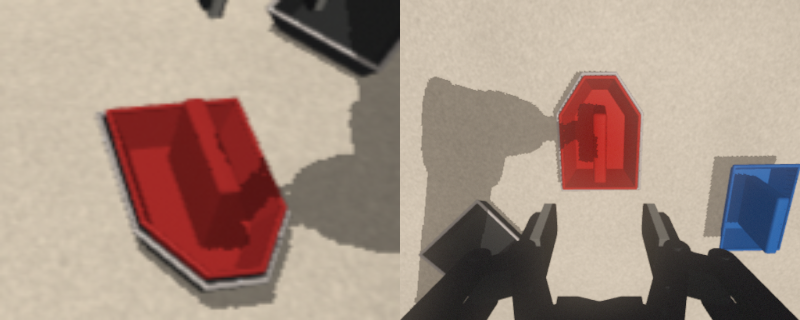

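Red is nested in the black tray, with the bright rim showing evenly round it at (600,130) px and the gripper clear. Its point is at about 0.04 m height, which fits full seating.

```bash
python3 -c "
from station import env
print(env.hand_in())"
```

```text
the job is handed in; nothing more can be done
None
```

The small red tray is nested nose-to-nose in the black pointed tray, released, and handed in at about 12 s; my last pictures showed it seated level and the black pointed tray unmoved, but the hand-in returned no verdict.

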